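Nest the jam pot in its cone ring on the caddy and lid it

TASK

Put the porcelain jam pot back on the caddy: nest its tapered foot in the brass cone ring on the upper tier so that it centres itself with its flange flat on the ring, then press pot and ring down together until you feel the foot land on the hidden rest inside, ending with a firm push of about 15 N and never over 25 N. Only then set the slotted lid gently and fully into the pot's mouth and let go; leave the other things standing where they are.

Things in the scene. Friction and masses are not known exactly. Their poses are not given: they have to be found in the camera images.
- jam_pot: white porcelain jam pot, 80 mm tall, 154 to 286 g, round. Origin: centre of the underside, z up. Foot: solid cone, radius 19 mm at the bottom, 27 mm at 34 mm height; flange of radius 33 mm from 34 to 39 mm; above it a straight round body of radius 27 mm up to the rim (grip it there, fingertips above the flange). Starts upright on the table, at either of two places, the egg cup at the other
- pot_rim (a point): centre of the pot's mouth at rim height, 80 mm above the pot's origin. The mouth is conical inside: radius 23.5 mm at the rim, 18 mm at 20 mm depth
- lid: white slotted porcelain lid, 41 mm tall, 50 g. Origin: centre of the plug's underside, z up. Plug: cone, radius 18.8 mm at the bottom, 22.6 mm at 14 mm; disc of radius 27.5 mm from 14 to 19 mm (dark slot at its edge on +x, at any yaw); knob of radius 8 mm from 19 to 41 mm. Starts upright on the plate. Fully in, its disc lies on the pot's rim, lid origin 66 mm above the pot's origin
- cone_ring: brass ring, outer radius 34.5 mm, 34 mm tall, in a chrome sleeve (radius 39 mm, 28 mm tall) on the caddy's upper tier. Origin: centre of its underside, z up. Conical bore: radius 19.6 mm at the bottom, 26.7 mm at 30 mm, 27.8 mm at the top. With the pot's flange on its top, origins coincide and the foot has 0.6 mm of play; a pot let go in the bore drops in by its weight
- ring_top (a point): centre of the ring's flat top, 34 mm above its origin. The ring starts raised 16 to 26 mm above the tier and slides straight down with a stiff friction of about 7 N, staying where it is left; it cannot be raised again, and a pot pressed in off-centre drags it down before the flange has landed
- seat (a point): point on the top face of the caddy's upper tier (131 mm above the table), on the axis of the cone ring, z up. Inside the ring a cork-faced rest (gives 1 mm at 12 N) stands 2 to 14 mm above this point, at a height that is not measured: there the pot's foot lands, 2 to 24 mm below where it first nests. It lies 32 mm from the caddy's axis
- caddy: turning part of the chrome caddy; turns about z with light friction (0.08 N m), starts at any angle. Origin: on its upright axis at table height; x points towards the cone ring. Lower tier: radius 115 mm, top at 26 mm; upper tier: radius 80 mm, top at 131 mm, edge wire up to 139 mm; a black turning knob, 27 mm tall, on the upper tier 58 mm from the axis on the side away from the ring
- plate: fixed beige ceramic plate, radius 100 mm, 16 mm tall. Origin: centre of the underside. The lid starts on it
- egg_cup: white egg cup, bystander, 58 mm tall, radius 24 mm. Origin: centre of the underside
- milk_pitcher: stainless milk pitcher, bystander on the caddy's lower tier, 82 mm tall, radius 28 mm, handle to +y. Origin: centre of the underside
- honey_jar: amber honey jar, bystander on the caddy's lower tier, 65 mm tall, radius 25 mm. Origin: centre of the underside
- salt_shaker: wooden salt shaker, bystander, 77 mm tall, radius 20 mm. Origin: centre of the underside
- juice_glass: juice glass, bystander, 100 mm tall, radius 32 mm. Origin: centre of the underside
- spreader: bamboo spreader lying flat, bystander, 157 mm long along its x, 22 mm wide, 7 mm thick. Origin: on its underside near the middle
There are look-alikes about, which are no part of the job. Leave any blue or green look-alike of the lid alone.

How it is judged:
By the outcome, as a careful person would: the job done as asked, in the order asked, and still so for the second after the job is handed in, with the robot touching nothing.
It also fails if it takes over 72 s, if anything falls off the work surface, if the arm or the gripper's body presses on something with over 40 N, if the wrist force passes 120 N, or if a joint passes its speed limit or range.

ROBOT

A 6-joint arm with a two-finger parallel gripper is mounted at the origin on the work surface. World frame = base frame: x ahead of the robot, y to its left, z up, the work surface at z = 0. Lengths are in mm, angles in rad, forces in N, time in s.
With the tool pointing down it reaches from about 350 to 975 mm from the base axis. Payload 7.1 kg.
Tool frame: the origin (TCP) lies on the front face of the gripper's body, between the roots of the fingers; the fingertips stand 80 mm ahead of it and the grasp point (between the pads) lies 61 mm ahead of it (env.tips_ahead is the distance from the TCP to the fingertips, in mm); z points along the fingers, y is the line along which they close (so a half turn about z gives the same grasp; the last joint's range is limited). The gripper opens to 88 mm and grips with 3 to 60 N. Pads are 20 mm wide; open, the fingers measure 115 mm over their backs; the gripper's body (75 mm by 178 mm) begins 61 mm behind the grasp point.
Start: joints at [-1.228, 0.423, 1.63, -0, 1.089, -0.019], TCP at [221.241, -584.515, 302.675] pointing down, gripper open.
Joint ranges: [-3, 3], [-0.9, 2.11], [0.09, 2.58], [-1.31, 4.45], [0.11, 2.69], [-2.54, 2.54]. Speed limits (rad/s): [2.39, 2.39, 3.01, 3.14, 3.14, 3.14].

INTERFACE

Orientations are given as a unit quaternion [x, y, z, w].
In Python, from station import env, set_gripper, viewer, workorder gives the robot as it stands. Calls block until the motion is done:
- env.reach(position, orientation): joint-space move of the TCP to a pose.
- env.move_l(position, rot=None, rate=150, f_stop=None): straight line of the TCP; rot=None keeps the orientation; rate is the mean speed in mm/s. With f_stop (N) it stops when the force on the tool has changed by that much, and returns True; else False.
- env.move_joints(angles): joint-space move.
- set_gripper(opening): finger opening in mm; the grip force is fixed at half the most; returns when the fingers have stopped.
- env.hold(seconds).
- env.ik(position, orientation): joint angles nearest the present ones, or None.
- env.read_state(): the state.
- viewer.camera(name): name is "scene" or "top" or "wrist"; returns the picture (420x560x3 uint8, blue, green, red); there is no depth.
- viewer.camera_params(name): a dict with "fx", "fy", "cx", "cy" (pixels), "dist" ([k1, k2, p1, p2, k3] as OpenCV has them; the pictures are not rectified), "pose" (4x4, takes a point from camera to world coordinates); the wrist camera has in their place "tool_from_camera" (4x4, takes a point from camera to tool coordinates, whose origin is the TCP and whose axes are the flange's). Camera axes: x right, y up, looking along -z (the intrinsics and any distortion apply to the point x, -y, -z); pixel columns grow to the right and rows downward; lengths in mm; the calibration is good to about 2 mm. A picture is of the moment at which its call begins: read the wrist's pose just before it. camera_params takes no time and is no camera call.
A pose or a line that the arm cannot do raises env.IKError and nothing moves.
- workorder.sign_off(): hands the job in; it is judged then, once.
The state is a dict: "time_s": time; "qpos": joint angles; "dq": joint speeds; "tau": joint torques, N m; "tool_pos": TCP position; "orientation": TCP orientation; "force": force on the tool from outside, world axes, zero at the start; "wrist_torque": the same for the moment, N m; "width": finger opening in mm; "grip_force": force on a finger pad.
Only numpy, scipy, OpenCV 4.12 (cv2) and the standard library are available. Lean on these libraries where they do the work, as an engineer would, in place of code of your own. Each camera call takes 0.05 s, during which the arm holds its last target. There are 200 camera calls.

## Working session

There is one attempt and no reset: what is moved stays moved. The work goes in short steps, each a Python script; the robot and the scene stay as the last script left them, time stands still between calls to the robot, and variables do not carry over. Pictures are saved under pics/ and viewed, at most 10 in all, crops included, and the job is handed in when it is done.

```bash
ls; mkdir -p pics
python3 - <<'E'
from station import env, set_gripper, viewer, workorder
import cv2, numpy as np
for n in ("scene","top"):
    im=viewer.camera(n); cv2.imwrite(f"pics/{n}0.png",im)
    p=viewer.camera_params(n); print(n,p)
print(viewer.camera_params("wrist"))
print(env.read_state(), env.tips_ahead)
E
```

```text
pics
scene {'fx': 455.8967071132425, 'fy': 455.8967071132425, 'cx': 281.6344618879009, 'cy': 208.44494088246137, 'dist': array([-0.08682715,  0.        ,  0.        ,  0.        ,  0.        ]), 'pose': array([[-8.29502268e-01, -4.23766673e-01,  3.63796364e-01,
         9.36255477e+02],
       [ 5.58291801e-01, -6.11223330e-01,  5.60995816e-01,
         5.42859673e+02],
       [-1.53705058e-02,  6.68451829e-01,  7.43596597e-01,
         9.25060045e+02],
       [ 0.00000000e+00,  0.00000000e+00,  0.00000000e+00,
         1.00000000e+00]])}
top {'fx': 516.9487706434829, 'fy': 516.9487706434829, 'cx': 272.70061721040577, 'cy': 209.17017074590748, 'dist': array([0.04288259, 0.        , 0.        , 0.        , 0.        ]), 'pose': array([[ 5.02852809e-03,  9.76836574e-01, -2.13927610e-01,
         2.71824035e+02],
       [-9.99981523e-01,  4.18130698e-03, -4.41262161e-03,
        -6.95807516e+01],
       [-3.41591317e-03,  2.13945846e-01,  9.76839550e-01,
         1.42759383e+03],
       [ 0.00000000e+00,  0.00000000e+00,  0.00000000e+00,
         1.00000000e+00]])}
{'fx': 359.1752659760
[... 539 characters left out ...]
s': array([-1.22800068e+00,  4.23746601e-01,  1.63057001e+00, -1.28289564e-05,
        1.08856770e+00, -1.90065492e-02]), 'dq': array([ 6.19247161e-05, -2.37676949e-03, -2.75980354e-03,  1.56464169e-03,
       -3.78784603e-05, -5.25329796e-06]), 'tau': array([-9.74571522e-04, -5.45614600e+01, -2.74325430e+01,  6.45045494e-02,
        1.88511098e-02, -5.42910186e-05]), 'tool_pos': array([ 221.12015522, -584.18685101,  302.00759481]), 'orientation': array([ 9.83681229e-01,  1.79918934e-01, -1.09706408e-04, -6.36465540e-04]), 'force': array([-0.26158129, -0.16191786,  0.13823223]), 'wrist_torque': array([ 0.01876361, -0.0058578 , -0.00566436]), 'grip_force': 0.0, 'width': 87.6247814889886} 80.0
```

View pics/scene0.png

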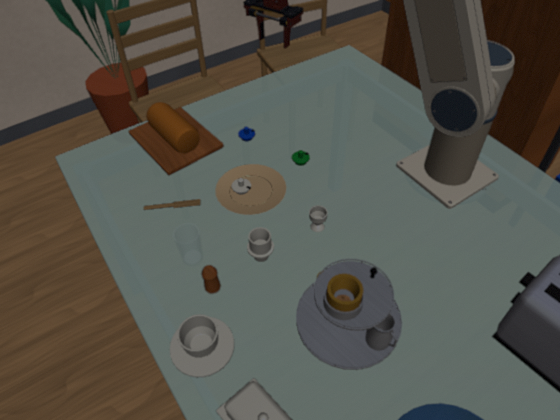

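View pics/top0.png

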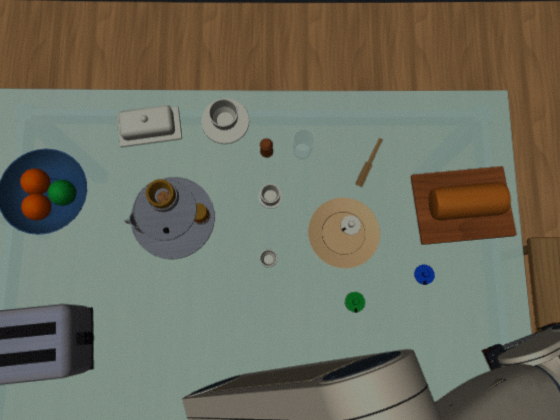

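The scene view shows the pot at (260,242), the egg cup at (318,217), the ring at (345,292), the knob at (374,272) and the lid at (242,186). In the top view they are: pot (270,195), egg cup (268,258), ring (161,193), knob (166,230), lid (350,225).

```bash
cat > h.py <<'E'
from station import env, set_gripper, viewer, workorder
import cv2, numpy as np
from scipy.spatial.transform import Rotation as R
F=np.diag([1.,-1,-1])
def par(n,st=None):
    p=viewer.camera_params(n); K=np.array([[p['fx'],0,p['cx']],[0,p['fy'],p['cy']],[0,0,1]])
    if n=='wrist':
        T=np.eye(4); T[:3,:3]=R.from_quat(st['orientation']).as_matrix(); T[:3,3]=st['tool_pos']
        T=T@p['tool_from_camera']
    else: T=p['pose']
    return K,p['dist'],T
def proj(P,X):
    K,d,T=P; c=(np.atleast_2d(X)-T[:3,3])@T[:3,:3]@F
    return cv2.projectPoints(c.reshape(-1,1,3),np.zeros(3),np.zeros(3),K,d)[0].reshape(-1,2)
def onplane(P,uv,z):
    K,d,T=P; n=cv2.undistortPoints(np.array([[uv]],float),K,d).ravel()
    r=T[:3,:3]@F@np.array([n[0],n[1],1]); return T[:3,3]+r*(z-T[2,3])/r[2]
def crop(im,c,w=56,h=60,s=5):
    x,y=int(c[0]-w/2),int(c[1]-h/2); return cv2.resize(im[y:y+h,x:x+w],None,fx=s,fy=s,interpolation=cv2.INTER_CUBIC)
def circ(P,im,c,r,col=(0,0,255)):
    a=np.linspace(0,2*np.pi,60); pts=np.array(c)+np.c_[r*np.cos(a),r*np.sin(a),0*a]
    cv2.polylines(im,[np.round(proj(P,pts)*16).astype(np.int32)],True,col,1,cv2.LINE_AA,4)
E
python3 - <<'E'
from h import *
t=par('top');s=par('scene')
for n,z,a,b in (("pot rim",80,(270,195),(260,237)),("egg",58,(268,258),(318,212)),("ringtop",187,(161,193),(345,286)),("knob",158,(166,230),(374,268)),("lid knob",55,(352,223),(240,181)),("caddyaxis",131,(170,210),(354,292)),("plate",16,(344,232),(251,189)),("honey",91,(201,212),None),("pitcher",108,(132,219),(380,325))):
    print(n,onplane(t,a,z).round(),onplane(s,b,z).round() if b else '')
A=cv2.imread('pics/top0.png');B=cv2.imread('pics/scene0.png')
row1=np.hstack([crop(A,c,66,75,4) for c in ((165,205),(270,195),(350,226))])
row2=np.hstack([crop(B,c,66,75,4) for c in ((352,290),(260,243),(246,187))])
cv2.imwrite('pics/m.png',np.vstack([row1,row2]))
E
```

```text
pot rim [606. -56.  80.] [616. -49.  80.]
egg [439. -52.  58.] [443. -49.  58.]
ringtop [583. 212. 187.] [587. 218. 187.]
knob [496. 201. 158.] [498. 205. 158.]
lid knob [ 535. -278.   55.] [ 548. -261.   55.]
caddyaxis [552. 200. 131.] [554. 215. 131.]
plate [ 517. -261.   16.] [ 521. -252.   16.]
honey [556. 126.  91.] 
pitcher [533. 302. 108.] [550. 293. 108.]
```

View pics/m.png

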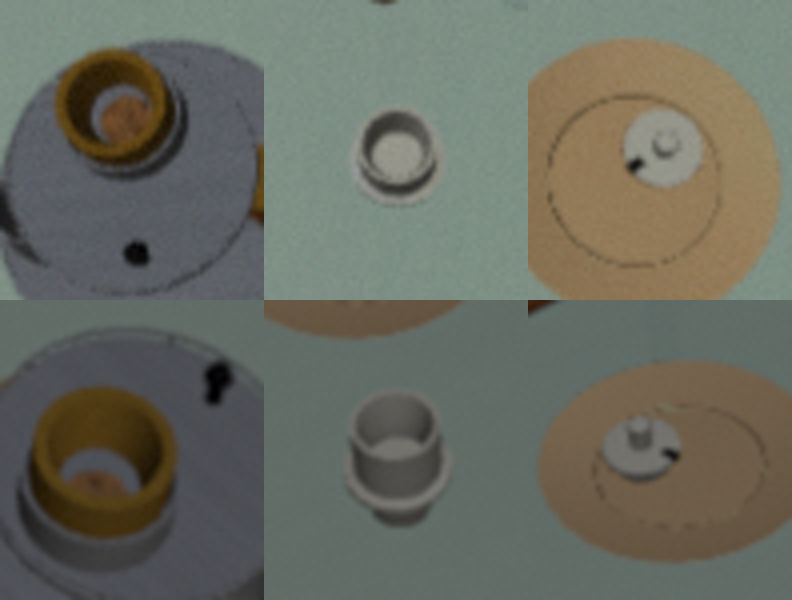

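Crops: the ring top centre is at about (160,193.8) in the top view, the pot rim at about (270,194), and the lid knob at about (351,224), with all sizes as expected. Next I'll take a wrist close-up of each, with the camera straight above it.

```bash
cat >> h.py <<'E'
Q0=[1.,0,0,0]
def look(xy,z,name):
    env.reach([xy[0]-85,xy[1],z+170],Q0); env.hold(.15)
    st=env.read_state(); im=viewer.camera('wrist'); cv2.imwrite(f'pics/{name}.png',im)
    np.savez(f'pics/{name}.npz',o=st['orientation'],p=st['tool_pos'])
    return st
def wpar(name):
    d=np.load(f'pics/{name}.npz'); return par('wrist',dict(orientation=d['o'],tool_pos=d['p']))
E
python3 - <<'E'
from h import *
for p in ([455,-270,205],[520,-52,250],[500,214,357],[606,-52,122],[585,213,290]):
    for q in ([1,0,0,0],[0,1,0,0]):
        j=env.ik(p,q); print(None if j is None else j.round(2))
look((541,-270),35,'w_lid'); look((610,-53),80,'w_pot'); print(look((585,214),187,'w_ring')['time_s'])
ims=[cv2.imread(f'pics/{n}.png') for n in ('w_lid','w_pot','w_ring')]
for n,i in zip('lpr',ims): pass
c=[i[210:420,130:430] if 0 else i for i in ims]
cv2.imwrite('pics/w3.png',np.vstack([np.hstack([cv2.resize(x,(400,300)) for x in c[:2]]),np.hstack([cv2.resize(c[2],(400,300)),np.zeros((300,400,3),np.uint8)])]))
E
```

```text
[-0.56  0.42  1.91 -0.    0.81  1.01]
[-0.56  0.42  1.91 -0.    0.81 -2.13]
[-0.12  0.35  1.9  -0.    0.9   1.45]
[-0.12  0.35  1.9  -0.    0.9  -1.69]
[ 0.38  0.24  1.76 -0.    1.14  1.95]
[ 0.38  0.24  1.76 -0.    1.14 -1.19]
[-0.11  0.65  1.76 -0.    0.74  1.47]
[-0.11  0.65  1.76 -0.    0.74 -1.68]
[ 0.33  0.43  1.65 -0.    1.06  1.9 ]
[ 0.33  0.43  1.65 -0.    1.06 -1.24]
4.1833
```

View pics/w3.png

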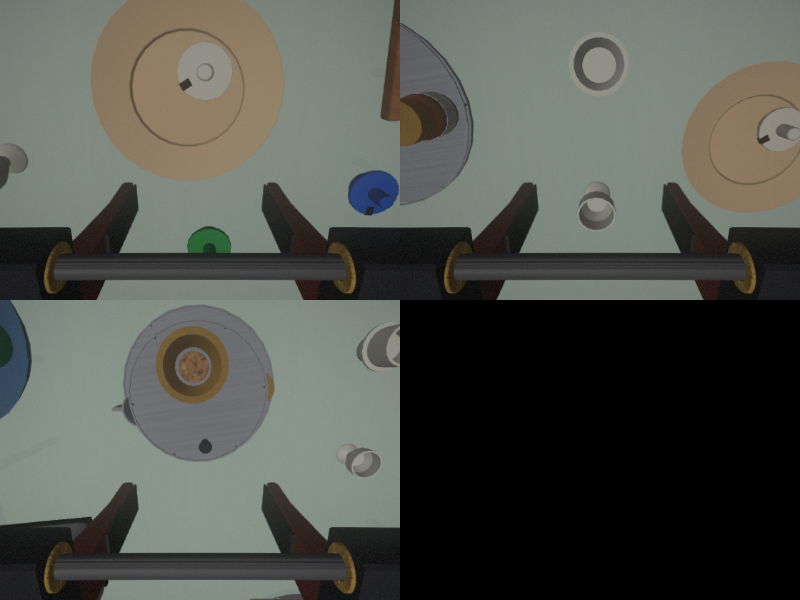

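The lid disc is at about (287,99), the pot at (277,90) and the ring at (270,91) in wrist pixels. I'll refine these by segmenting each one and fitting a circle on its known plane.

```bash
cat > fit.py <<'E'
from h import *
def outline(im,mask,seed):
    n,l=cv2.connectedComponents(mask.astype(np.uint8)); m=(l==l[seed[1],seed[0]]).astype(np.uint8)
    c=max(cv2.findContours(m,cv2.RETR_EXTERNAL,cv2.CHAIN_APPROX_NONE)[0],key=len)
    return cv2.convexHull(c)[:,0].astype(float)
def fit(P,c,z):
    X=np.array([onplane(P,u,z)[:2] for u in c])
    A=np.c_[2*X,np.ones(len(X))]; s=np.linalg.lstsq(A,(X**2).sum(1),rcond=None)[0]
    r=np.sqrt(s[2]+s[:2]@s[:2]); return s[:2],r,np.std(np.hypot(*(X-s[:2]).T)-r)
E
python3 - <<'E'
from fit import *
vis=[]
for n,seed,zs,r in (('w_lid',(300,85),(30,35),27.5),('w_pot',(277,62),(39,),33),('w_ring',(270,52),(181,186,191),34.5)):
    im=cv2.imread(f'pics/{n}.png'); P=wpar(n); h=cv2.cvtColor(im,cv2.COLOR_BGR2HSV).astype(int); b=im.astype(int)
    if n=='w_ring': m=(h[...,1]>110)&(h[...,0]>12)&(h[...,0]<32)
    else: m=(h[...,1]<28)
    if n=='w_pot': m=(b[...,1]-b[...,2]<10)
    sx,sy=seed; print(n,im[sy,sx],h[sy,sx],m[sy,sx])
    c=outline(im,m,seed)
    for z in zs: print('  ',z,fit(P,c,z))
    cv2.polylines(im,[np.round(c).astype(np.int32)],True,(0,0,255),1)
    vis.append(crop(im,seed[:1]+(92,),110,120,2.4) if 0 else cv2.resize(im[30:160,210:340],None,fx=2,fy=2))
cv2.imwrite('pics/fit.png',np.hstack(vis))
E
```

```text
w_lid [138 147 149] [ 25  19 149] True
   30 (array([ 539.87254577, -276.54686547]), np.float64(26.04296732494204), np.float64(0.12736074425859303))
   35 (array([ 539.89457909, -276.45147222]), np.float64(25.534563572872216), np.float64(0.12487444231613444))
w_pot [72 77 75] [42 17 77] True
   39 (array([615.02307645, -54.74947321]), np.float64(34.12347460759253), np.float64(0.5751213220464415))
w_ring [44 57 72] [14 99 72] False
   181 (array([425.54467101, 211.39194133]), np.float64(277.75453946259773), np.float64(0.09058667244430078))
   186 (array([428.66704137, 211.40263518]), np.float64(272.33129719478575), np.float64(0.08881793998053916))
   191 (array([431.78941173, 211.41332904]), np.float64(266.9080549269729), np.float64(0.08704920751677445))
```

View pics/fit.png

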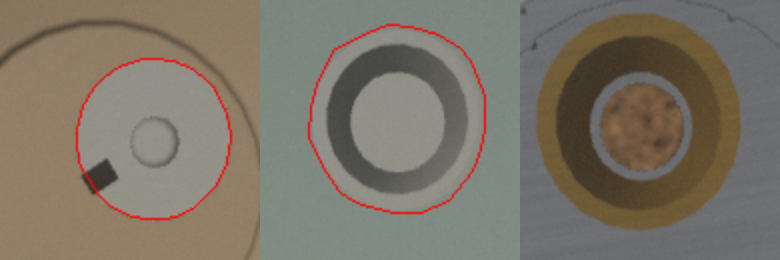

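The outlines are good on the lid, loose on the pot, and the ring seed missed. I'll refit the pot from its dark mouth and the ring with a better seed.

Run:
```python
from fit import *
im=cv2.imread('pics/w_pot.png'); P=wpar('w_pot'); 
g=im[...,1].astype(int)
yy,xx=np.mgrid[:420,:560]; near=np.hypot(xx-278.5,yy-89.5)<46
c=outline(im,(g<118)&near,(278,56)); print('mouth',g[56,278],len(c))
for z in (75,80): print(z,fit(P,c,z))
im2=cv2.imread('pics/w_ring.png'); P2=wpar('w_ring'); b=im2.astype(int)
near=np.hypot(xx-269,yy-90.5)<65
c2=outline(im2,((b[...,2]-b[...,0])>12)&near,(223,90)); print('ring',im2[90,223],len(c2))
for z in (181,186,191): print(z,fit(P2,c2,z))
cv2.polylines(im,[np.round(c).astype(np.int32)],True,(0,0,255),1)
cv2.polylines(im2,[np.round(c2).astype(np.int32)],True,(0,0,255),1)
# lid knob/disc, plate size; caddy tier
im3=cv2.imread('pics/w_lid.png');h=cv2.cvtColor(im3,cv2.COLOR_BGR2HSV);P3=wpar('w_lid')
c3=outline(im3,h[...,1]>45,(230,110)); print('plate',[fit(P3,c3[c3[:,1]>40],z) for z in (0,16)])
print(P3[2][:3,3],P[2][:3,3],P2[2][:3,3])
cv2.imwrite('pics/fit2.png',np.hstack([cv2.resize(i[30:160,210:340],None,fx=3,fy=3) for i in (im,im2)]))
```

```text
mouth 77 40
75 (array([615.05427561, -54.34067191]), np.float64(23.571375189049174), np.float64(0.1009414047730053))
80 (array([614.95333898, -54.35785243]), np.float64(23.109935494669834), np.float64(0.09896534819604885))
ring [ 56  93 113] 40
181 (array([588.82136785, 218.87431805]), np.float64(34.58008755018306), np.float64(0.11412197666783683))
186 (array([588.7557108 , 218.73891621]), np.float64(33.90490077272497), np.float64(0.11189371019648295))
191 (array([588.69005376, 218.60351438]), np.float64(33.229713995254805), np.float64(0.10966544372512507))
plate [(array([ 518.89547055, -257.96557154]), np.float64(104.48490907151663), np.float64(0.18725697359544013)), (array([ 520.13161516, -258.7313786 ]), np.float64(98.64215013794372), np.float64(0.17678563026873126))]
[ 541.00120166 -271.66034861  286.12485371] [609.8982061  -55.21829121 330.4112214 ] [585.45870377 211.93963348 437.07793802]
```

View pics/fit2.png

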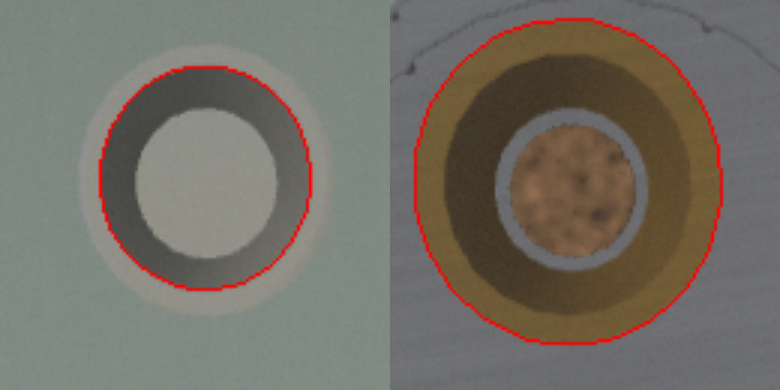

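Pot (615.0,-54.4), with a fitted radius that matches 23.5 mm; ring (588.8,218.8), top at z≈184.5; lid (539.9,-276.6), sitting low at about z 1–5 in the plate's well. I'll grasp the pot now.

Run:
```python
from h import *
def s(t): 
    q=env.read_state(); print(t,round(q['time_s'],2),q['tool_pos'].round(1),q['force'].round(2),round(q['width'],1),round(q['grip_force'],1))
env.reach([615,-54.4,260],Q0); s('above')
print(env.move_l([615,-54.4,123.5],rate=120,f_stop=6)); s('down')
set_gripper(45); s('grip')
env.move_l([615,-54.4,300],rate=150)
env.move_l([588.8,218.8,350],rate=200); env.hold(.2); s('over ring')
st=env.read_state(); im=viewer.camera('wrist'); cv2.imwrite('pics/held.png',im)
```

```text
above 5.41 [615.  -53.5 260.5] [-0.03  0.84 -0.01] 87.4 0.0
False
down 6.7 [615.5 -54.4 124.3] [0.48 0.11 0.44] 88.1 0.0
grip 7.33 [615.1 -54.4 123.6] [-0.58  0.49  1.89] 54.5 30.0
over ring 10.39 [588.9 218.  349.9] [ 0.14  0.26 -2.36] 54.0 30.0
```

View pics/held.png

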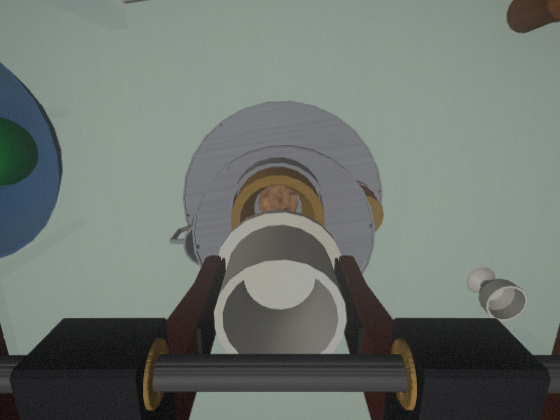

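The pot is held upright (rim centre near column 281) and the ring is centred below it (column 278). Descending to just above the nested height.

Run:
```python
from h import *
def s(t): 
    q=env.read_state(); print(t,round(q['time_s'],2),q['tool_pos'].round(1),q['force'].round(2),q['wrist_torque'].round(2),round(q['width'],1),round(q['grip_force'],1)); return q
env.move_l([588.8,218.8,300],rate=120); env.hold(.2); s('a')
print(env.move_l([588.8,218.8,277],rate=15,f_stop=2.5)); s('b')
cv2.imwrite('pics/sc1.png',viewer.camera('scene'))
```

```text
a 11.21 [589.2 219.  301. ] [-0.34 -0.07 -2.25] [-0.   -0.03  0.01] 54.2 30.0
False
b 12.89 [588.8 218.8 277.1] [ 0.57  1.   -1.66] [ 0.    0.02 -0.02] 54.5 30.0
```

Run:
```python
from h import *
def s(t): 
    q=env.read_state(); print(t,round(q['time_s'],2),q['tool_pos'].round(1),q['force'].round(2),round(q['width'],1),round(q['grip_force'],1)); return q
env.hold(.2); s('a')
print(env.move_l([588.8,218.8,270],rate=5,f_stop=1.8)); s('b')
set_gripper(86); env.hold(.3); s('c')
env.move_l([588.8,218.8,345],rate=200); 
env.reach([503.8,218.8,355],Q0); env.hold(.15)
st=s('d'); im=viewer.camera('wrist'); cv2.imwrite('pics/w_nest.png',im); np.savez('pics/w_nest.npz',o=st['orientation'],p=st['tool_pos'])
B=viewer.camera('scene'); 
cv2.imwrite('pics/nest.png',np.hstack([cv2.resize(im[20:170,190:350],(480,450)),cv2.resize(B[240:340,295:366],(320,450))]))
```

```text
a 13.14 [588.8 218.8 277. ] [-0.13  0.35 -2.43] 54.2 30.0
True
b 13.95 [588.8 218.8 273.3] [-0.12  0.8   4.61] 53.9 30.0
c 14.93 [588.2 218.6 272.4] [0.22 0.42 0.08] 86.0 0.0
d 16.02 [504.4 218.8 354.2] [-0.2   0.98  0.28] 86.3 0.0
```

View pics/nest.png

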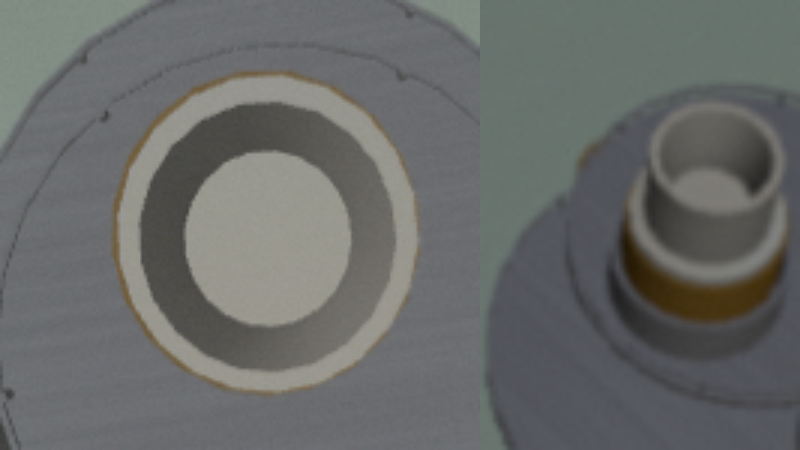

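The pot is nested with an even brass margin all round, its flange flat on the ring, and the ring not dragged down. Next I press with the fingertips on the rim.

Run:
```python
from fit import *
im=cv2.imread('pics/w_nest.png'); P=wpar('w_nest'); g=im[...,1].astype(int)
yy,xx=np.mgrid[:420,:560]; near=np.hypot(xx-279.2,yy-98.8)<50
thr=(g[57,279]+g[48,279])/2; print(g[57,279],g[48,279])
c=outline(im,(g<thr)&near,(279,60)); x,r,sd=fit(P,c,230); print(x,r,sd)
if abs(r-23.2)>1 or np.hypot(*(x-[588.8,218.8]))>3: raise SystemExit('check')
def s(t): 
    q=env.read_state(); print(t,round(q['time_s'],2),q['tool_pos'].round(2),q['force'].round(2),q['wrist_torque'].round(2),round(q['width'],1)); return q
set_gripper(46)
env.reach([*x,335],Q0); 
env.move_l([*x,316],rate=80); env.hold(.3); b=s('base')
print(env.move_l([*x,300],rate=6,f_stop=2)); s('touch')
print(env.move_l([*x,280],rate=4,f_stop=9)); s('1')
```

```text
79 150
[588.69918819 218.5149795 ] 23.020458553798907 0.09044868985346478
base 18.04 [588.81 218.61 316.41] [-0.02  0.91  0.64] [ 0.06 -0.03 -0.03] 45.6
True
touch 19.31 [588.7  218.51 309.75] [-1.39  0.08  3.7 ] [ 0.01  0.04 -0.03] 46.1
True
1 23.15 [588.86 218.48 295.11] [-0.14 -0.22  5.02] [-0.04  0.1   0.05] 46.0
```

Run:
```python
from h import *
def s(t): 
    q=env.read_state(); print(t,round(q['time_s'],2),q['tool_pos'].round(2),q['force'].round(2),q['wrist_torque'].round(2)); return q
s('0'); env.hold(.2); q=s('1'); p=q['tool_pos'].copy()
z0=295.1
for k in range(1,9):
    env.move_l([588.7,218.5,z0-.2*k],rate=5); 
    f=[]
    for i in range(5): env.hold(.03); f.append(env.read_state()['force'][2])
    print(k,round(env.read_state()['tool_pos'][2],2),np.round(f,1))
    if np.mean(f)>13: break
s('e')
```

```text
0 23.15 [588.86 218.48 295.11] [-0.14 -0.22  5.02] [-0.04  0.1   0.05]
1 23.35 [588.8  218.49 295.12] [ 0.27 -0.65  5.12] [-0.02  0.08 -0.  ]
1 294.97 [6.4 6.8 7.  6.9 6.2]
2 294.92 [7.1 7.2 7.8 6.8 7.5]
3 294.86 [8.6 8.  8.9 8.3 8.1]
4 294.82 [9.4 9.6 8.6 9.2 9.6]
5 294.8 [10.9 10.3  9.5 10.5 11.6]
6 294.78 [11.7 11.5 11.2 11.7 11.9]
7 294.76 [12.3 11.9 12.4 12.5 12.2]
8 294.68 [13.3 13.1 13.  13.3 12.6]
e 26.87 [588.48 218.4  294.68] [-0.89  0.03 12.59] [-0.12  0.22  0.03]
```

The force climbs past 7 N with almost no motion, so the foot is on the cork. A few more small steps to about 15.5 N, then withdraw.

Run:
```python
from h import *
z0=293.5
for k in range(1,9):
    env.move_l([588.7,218.5,z0-.2*k],rate=5)
    f=[]
    for i in range(6): env.hold(.03); f.append(env.read_state()['force'][2])
    print(k,round(env.read_state()['tool_pos'][2],2),np.round(f,1))
    if np.mean(f)>15.3: break
env.hold(.4); q=env.read_state(); print(q['force'],q['tool_pos'])
env.move_l([588.7,218.5,320],rate=60)
env.reach([503.8,218.6,340],Q0); env.hold(.15)
st=env.read_state(); print(st['time_s'],st['force'])
im=viewer.camera('wrist'); cv2.imwrite('pics/w_seat.png',im); np.savez('pics/w_seat.npz',o=st['orientation'],p=st['tool_pos'])
from fit import *
P=wpar('w_seat'); u=proj(P,[588.7,218.5,215])[0]; print(u); g=im[...,1].astype(int)
yy,xx=np.mgrid[:420,:560]; near=np.hypot(xx-u[0],yy-u[1])<48
c=outline(im,(g<115)&near,(int(u[0]),int(u[1])-34)); print(fit(P,c,214.7))
B=viewer.camera('scene'); 
cv2.imwrite('pics/seat.png',np.hstack([cv2.resize(im[20:170,190:350],(480,450)),cv2.resize(B[240:340,295:366],(320,450))]))
```

```text
1 294.6 [13.5 14.1 14.2 14.  13.5 14. ]
2 294.5 [13.7 13.5 14.7 15.  15.1 14.9]
3 294.43 [15.6 15.1 15.3 15.1 15.6 15.8]
[-2.66625546  0.42784755 15.1133892 ] [588.50871359 218.36364254 294.42203949]
29.8083 [ 0.31597776 -0.64910203 -0.54626386]
[278.25272122 100.66554996]
(array([588.76689514, 218.5502997 ]), np.float64(23.041635899951704), np.float64(0.1390477520341733))
```

View pics/seat.png

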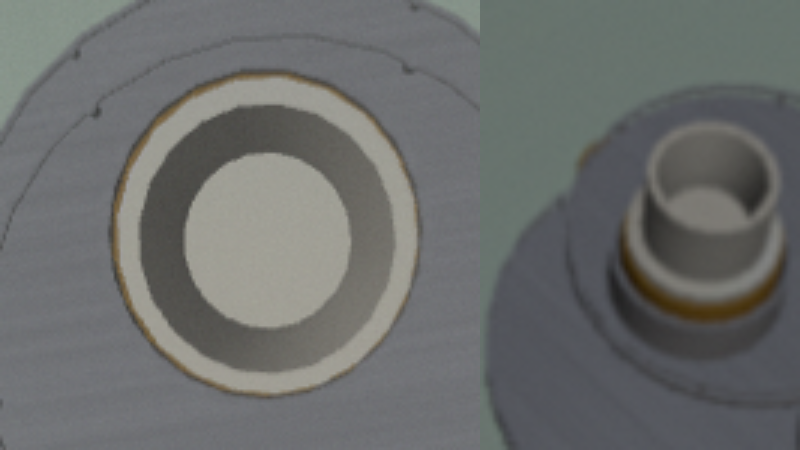

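Seated: the flange is still even on the ring, which has gone down about 15 mm, and the rim is at (588.8,218.5,214.6). Next the lid: touch down on its disc, back off a little, then grip the knob.

Run:
```python
from h import *
def s(t): 
    q=env.read_state(); print(t,round(q['time_s'],2),q['tool_pos'].round(2),q['force'].round(2),round(q['width'],1),round(q['grip_force'],1)); return q
L=[539.9,-276.6]
set_gripper(34)
env.reach([*L,150],Q0); env.move_l([*L,122],rate=80); env.hold(.3); s('base')
t=env.move_l([*L,96],rate=12,f_stop=1.5); q=s(f'touch {t}')
if t:
    z=q['tool_pos'][2]; env.move_l([*L,z+1.5],rate=20); env.hold(.1)
    set_gripper(8); s('grip')
    env.move_l([*L,z+60],rate=100); env.hold(.1); s('lift')
```

```text
base 33.06 [ 540.06 -276.75  122.35] [ 0.94 -0.3   0.37] 34.3 0.0
touch True 34.45 [ 539.87 -276.64  104.38] [-0.54  0.57  5.39] 34.1 2.7
grip 35.25 [ 539.84 -276.57  105.78] [ 0.81 -0.09 -0.56] 15.2 30.0
lift 36.08 [ 539.44 -276.37  163.65] [-0.18 -0.11 -1.59] 15.2 30.0
```

Run:
```python
from h import *
def s(t): 
    q=env.read_state(); print(t,round(q['time_s'],2),q['tool_pos'].round(2),q['force'].round(2),round(q['width'],1),round(q['grip_force'],1)); return q
T=[588.77,218.55]
env.move_l([539.9,-276.6,345],rate=180)
env.move_l([*T,345],rate=200); env.move_l([*T,322],rate=60); env.hold(.3); s('base')
t=env.move_l([*T,299.5],rate=8,f_stop=1.5); s(f'touch {t}'); env.hold(.2); s('h')
cv2.imwrite('pics/lid_sc.png',viewer.camera('scene'))
```

```text
base 40.71 [588.91 218.62 322.37] [0.32 0.02 0.45] 15.0 30.0
touch True 42.94 [588.75 218.5  301.42] [-0.29  0.    3.54] 15.3 30.0
h 43.14 [588.73 218.51 301.31] [-0.24  0.95  4.92] 15.1 30.0
```

Contact at 301.4, against an expected 301.0 for fully in. Releasing and checking.

Run:
```python
from h import *
T=[588.77,218.55]
set_gripper(40); env.hold(.2); env.move_l([*T,345],rate=80)
env.reach([503.8,218.6,370],Q0); env.hold(.3)
st=env.read_state(); print(st['time_s'],st['force']); im=viewer.camera('wrist'); np.savez('pics/w_end.npz',o=st['orientation'],p=st['tool_pos'])
P=wpar('w_end'); u=proj(P,[588.77,218.55,219])[0]; print(u)
o=im.copy(); circ(P,o,[588.77,218.55,219.6],27.5)
x,y=int(u[0])-60,int(u[1])-60
B=viewer.camera('scene')
cv2.imwrite('pics/end.png',np.hstack([cv2.resize(o[max(y,0):y+120,x:x+120],(400,400)),cv2.resize(B[240:320,305:385],(400,400),interpolation=cv2.INTER_CUBIC)]))
```

```text
45.425 [-0.01872338  0.15479726 -1.17859078]
[277.92813983  99.6818332 ]
```

View pics/end.png

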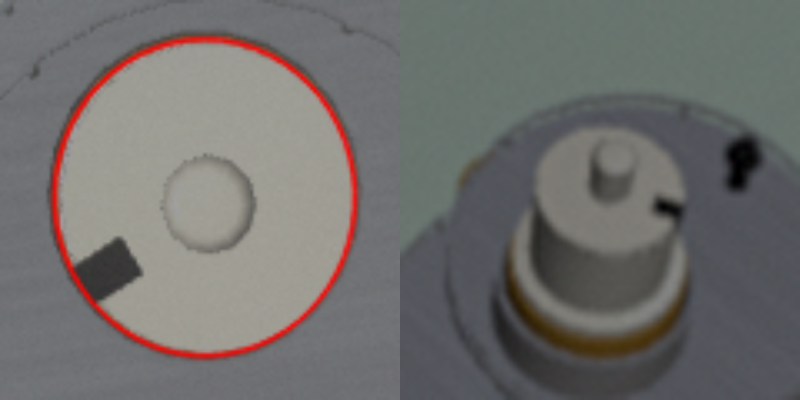

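The lid disc matches its predicted fully-in outline and sits flush and level on the rim.

```bash
python3 -c "
from station import workorder
print(workorder.sign_off())"
```

```text
the job is handed in; nothing more can be done
None
```

The job is handed in: the pot is nested in the ring and pressed onto its rest with about 15 N, and after that the lid was set fully into its mouth and let go, at about 45 s with nothing else handled.

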